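# Unclip a watch-parts canister from its cradle and stand it on the work cushion

## Robot

A 6-joint arm with a two-finger parallel gripper is mounted at the origin on the work surface. World frame = base frame: x ahead of the robot, y to its left, z up, the work surface at z = 0. Lengths are in mm, angles in rad, forces in N, time in s.
With the tool pointing down it reaches from about 275 to 750 mm from the base axis. Payload 10.2 kg.
Tool frame: the origin (TCP) lies midway between the tips of the shut fingers; the grasp point (between the pads) lies 19 mm behind it; y points along the fingers, z is the direction in which the jaws open and shut, and the axes are right-handed (so a half turn about y gives the same grasp; the last joint's range is limited). The gripper opens to 85 mm and grips with 20 to 120 N. Pads are 22 mm wide; open, the fingers measure 114 mm over their backs; the gripper's body (76 mm by 85 mm) begins 54 mm behind the grasp point. The pads swing forward as they close: fully open they stand 13 mm farther back than shut.
Start: joints at [0.941, 0.313, 1.498, -0, 1.331, -0.223], TCP at [207.741, 482.156, 231.294] pointing down, gripper open.
Joint ranges: [-2.94, 2.94], [-0.97, 2.17], [0.19, 2.56], [-1.23, 4.37], [0.02, 3.11], [-2.88, 2.88]. Speed limits (rad/s): [2.39, 2.39, 3.01, 3.14, 3.14, 3.14].

## Interface

Orientations are given as a unit quaternion [w, x, y, z].
In Python, from rig import ctrl gives the robot as it stands.
- The arm moves only by the shell command python3 -m inch 'ROWS' [OPENING] [FORCE]. ROWS is JSON, one flat list of numbers, 6 for each row, row after row: the shift along the tool's x, y, z in cm, then the turn, a rotation vector about the tool's x, y, z in rad. A call has 1 to 8 rows; each row is the pose to reach, as a shift and turn from the pose commanded when the call began, along the tool's axes at that moment; what a row does not reach only later rows make up. A row lasts 1/12 s, in which the tool goes at most 41.7 mm and 7.16 degrees, less where a joint would pass 70% of its speed; a pose out of reach is approached as far as the arm can. A call with a gripper value outside its range is refused whole. OPENING is the gripper command: -1 is fully open, 1 is shut, values between are in proportion, set as the call begins (- or left out, the last holds). The fingers move at their own pace and stop on an object; FORCE is the grip in N (left out, the last holds). Time passes only in rows, so rows that repeat a pose let the fingers close. It gives the time, the measured TCP pose, the force and the opening at its end, in the units of the state.
- ctrl.sense(): the state, without advancing time (a new reading comes with each control period).
- ctrl.capture(name): name is "scene" or "side" or "wrist"; returns the picture (420x560x3 uint8, red, green, blue); there is no depth.
- ctrl.get_calibration(name): a dict with "fx", "fy", "cx", "cy" (pixels), "k1" (the pictures are not rectified: a ray, as slopes to the right and down, at radius r is drawn at 1 + k1 r^2 times it, then the intrinsics apply), "world_to_cam" (4x4, takes a point from world to camera coordinates). Camera axes: x right, y down, z forward; pixel columns grow to the right and rows downward; lengths in mm; the calibration is good to about 2 mm. A picture is of the moment at which its call begins: read the wrist's pose just before it. get_calibration takes no time and is no camera call; for the wrist camera it gives the pose at the moment of the call.
- ctrl.finish_job(): hands the job in, once; it reports no verdict.
Trained networks look in the newest picture that a camera, given by its name, has taken for a name from the list of things; names that differ only in an ending like _2 or _b are one class to them, and where a whole thing is asked for, a point or a joint stands for the part that bears it (a point fixed in the world has none). Each returns a list of dicts, best first, with "score" (0 to 1); they miss things now and then, are a little off and sometimes report something else, mostly with a low value. They report only what shows in the picture. A call takes as long as a camera call. They do not tell look-alikes from the thing itself.
- ctrl.search_frame(thing, camera): "uv" ([column, row] in pixels, amid what is visible of it).
The state is a dict: "time_s": time; "joints": joint angles; "dq": joint speeds; "tau": joint torques, N m; "eef_pos": TCP position; "ee_rot": TCP orientation; "force": force on the tool from outside, world axes, zero at the start; "wrist_torque": the same for the moment, N m; "grip_width": opening from 0.0 (shut) to 1.0 (fully open).
Only numpy, scipy, OpenCV 4.12 (cv2) and the standard library are available. Lean on these libraries where they do the work, as an engineer would, in place of code of your own. Each camera call takes 0.05 s, during which the arm holds its last target.

## Task

Squeeze the two opposing spring buttons on the sides of the small steel canister to free it from its cradle, lift it straight out, and stand it upright on the round black work cushion, with its whole foot on the cushion. Set it down, do not let it drop, keep it upright throughout, and leave the square tray's pot, the oil bottle, the eyeglass and the screwdriver where they are.

Things in the scene. Friction and masses are not known exactly. Their poses are not given: they have to be found in the camera images.
- canister_center (a point): Centre of the loose steel canister, 44 mm above its underside: an upright cylinder 40 mm in diameter on a square foot 48 x 48 x 6 mm, 88 mm high with its grey cap; 0.15 to 0.35 kg. z up, x and y along the foot's edges. On its +y and -y sides is a black spring button. It is latched in the cradle until both are pressed in; then lift it straight up, held by the buttons.
- button_a_face (a point): Middle of the outer face of the button on the canister's +y side, 26 mm above the canister's centre. Each button is a plate 24 mm wide (along the canister's x) and 26 mm high; the two outer faces are 64 mm apart at rest, 50 mm when fully in. Axes as the canister's.
- button_b_face (a point): The same on the canister's -y side.
- button_a (a joint): Inward travel of the +y button: 0 out, 0.007 m fully in; spring 3 N at first, 8 N fully in. An arm runs down from the button to an outward hook, 18 mm wide, top 26 mm above the canister's underside, tip 36 mm from its axis, which sits under the cradle's lip. Pressed in 6 mm or more it clears the lip. Let go, the button springs out.
- button_b (a joint): The same for the button on the canister's -y side.
- cradle_floor (a point): Centre of the cradle's floor, 10 mm above the bench, where the canister's foot stands at the start in a pocket 10 mm deep. The fixed cradle is a plate 84 (x) x 124 (y) mm with a grey post and inward lip at each y side, lips 62 mm apart, tops 34 mm above this point and 23 mm below the buttons' lower edges. Axes as the seated canister's. The canister's foot is clear of it once raised 40 mm.
- pad_top (a point): Centre of the flat top of the round work cushion, 28 mm above the bench: black leather 122 mm in diameter with a chromed side 130 mm in diameter, fixed to the bench.
- tray_floor (a point): Centre of the floor (5 mm above the bench) of a fixed steel tray 110 (x) x 130 (y) mm with a rim 12 mm high; holds small gears and the pot. Not a place for the canister.
- pot_center (a point): Centre of a loose aluminium pot with lid, 40 mm in diameter, 32 mm high, standing on the tray. Leave alone.
- oil_center (a point): Centre of a loose amber glass oil bottle, 38 mm in diameter, 75 mm high. Leave alone.
- loupe_center (a point): Centre of a loose black watchmaker's eyeglass, 42 mm in diameter, 34 mm high. Leave alone.
- driver_grip (a point): Middle of the handle of a loose screwdriver, 130 mm long, lying on the bench. Leave alone.
Mind the look-alikes: they are no part of the job. Leave any orange or red look-alike of the part that bears cradle_floor alone. Leave any yellow look-alike of the part that bears canister_center alone.

How it is judged:
By the outcome, as a careful person would: the job done as asked, in the order asked, and still so for the second after the job is handed in, with the robot touching nothing.
It also fails if it takes over 42 s, if anything falls off the work surface, if the arm or the gripper's body presses on something with over 40 N, if the wrist force passes 120 N, or if a joint passes its speed limit or range.

## Working session

There is one attempt and no reset: what is moved stays moved. The work goes in short steps, Python scripts to look and compute and a shell command to move; the robot and the scene stay as the last step left them, time stands still between calls to the robot, and variables do not carry over. Pictures are saved under pics/ and viewed, and the job is handed in when it is done.

```bash
ls; mkdir -p pics; python3 - <<'E'
from rig import ctrl
import cv2
s=ctrl.sense()
print(s)
for n in ("scene","side","wrist"):
    im=ctrl.capture(n); cv2.imwrite(f"pics/{n}0.png",im[:,:,::-1])
    c=ctrl.get_calibration(n); print(n,{k:(v if k!='world_to_cam' else [[round(float(x),3) for x in r] for r in v]) for k,v in c.items()})
E
```

```text
pics
{'time_s': 0.0, 'joints': array([ 9.40621147e-01,  3.13471583e-01,  1.49842920e+00,  3.47725118e-05,
        1.33101559e+00, -2.23403525e-01]), 'dq': array([-2.51967695e-04, -2.13066537e-03, -8.30967947e-04, -1.01190834e-03,
       -6.36409951e-05, -8.03866635e-04]), 'tau': array([ 2.97883207e-04, -4.12256062e+01, -2.59750110e+01, -1.58382923e-04,
        4.07106592e-03,  8.89525381e-06]), 'eef_pos': array([207.56484531, 481.94791608, 230.72700456]), 'ee_rot': array([-0.69211028,  0.69295245, -0.14303348,  0.14262428]), 'force': array([-0.60091939,  0.82759098, -0.36691531]), 'wrist_torque': array([-0.03591347, -0.00724051, -0.04649553]), 'grip_width': 0.9964937266641621}
scene {'fx': 434.30958130122224, 'fy': 434.30958130122224, 'cx': 273.03164870191785, 'cy': 209.34363438639087, 'k1': -0.0381601037037994, 'world_to_cam': [[-0.789, 0.614, -0.015, 427.391], [0.504, 0.633, -0.587, -215.957], [-0.351, -0.471, -0.809, 1090.769], [0.0, 0.0, 0.0, 1.0]]}
side {'fx': 413.0107378430379, 'fy': 413.0107378430379, 'cx': 276.19049900092404, 'cy': 210.92390261084577, 'k1': -0.08831913765180309, 'world_to_cam': [[0.998, -0.07, 0.003, -536.268], [-0.046, -0.687, -0.725, 86.122], [0.052, 0.724, -0.688, 870.091], [0.0, 0.0, 0.0, 1.0]]}
wrist {'fx': 313.758574128949, 'fy': 313.758574128949, 'cx': 278.4560095623001, 'cy': 207.53372833149834, 'k1': -0.03027935232872883, 'world_to_cam': [[0.395, 0.919, -0.002, -524.415], [0.886, -0.38, 0.266, -35.559], [0.244, -0.107, -0.964, 378.814], [0.0, 0.0, 0.0, 1.0]]}
```

View pics/scene0.png

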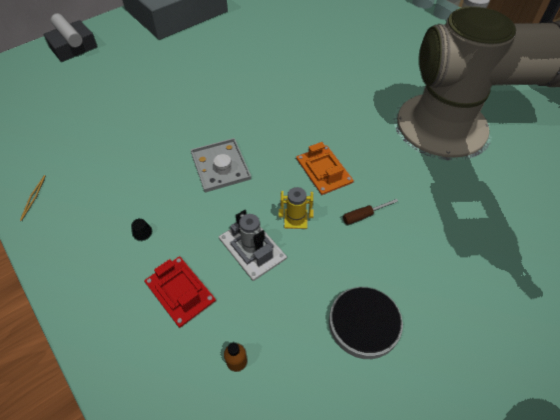

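View pics/side0.png

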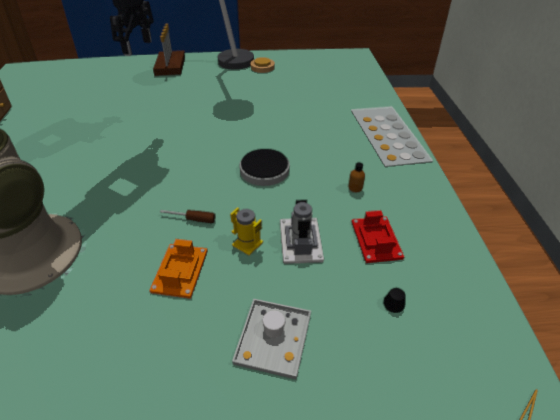

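View pics/wrist0.png

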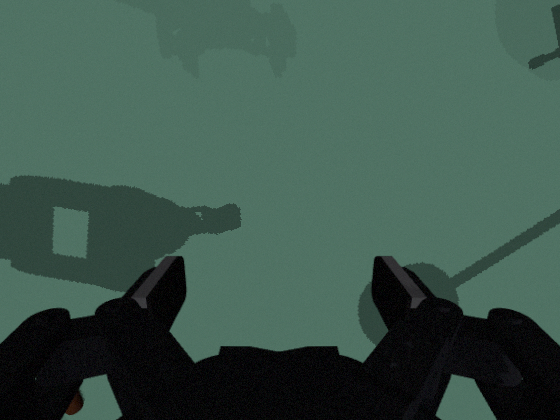

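The scene picture shows the steel canister in the white/grey cradle at about (250,235), or (302,225) in the side view. The yellow look-alike is at (296,208), the orange cradle at (324,168), the red cradle at (180,290) and the black cushion at (366,320). Only the steel canister in the grey cradle fits the description. I'll check that with the networks and one enlarged crop.

```bash
cat > h.py <<'E'
import numpy as np, cv2
from rig import ctrl
def K(c): return np.array([[c['fx'],0,c['cx']],[0,c['fy'],c['cy']],[0,0,1.]])
def ray(c,uv):
    p=cv2.undistortPoints(np.array([[uv]],float),K(c),np.array([c['k1'],0,0,0.]))[0,0]
    # model: r_d = r(1+k1 r^2), same as OpenCV
    T=np.array(c['world_to_cam']);R=T[:3,:3];t=T[:3,3]
    o=-R.T@t; d=R.T@np.array([p[0],p[1],1.]); return o,d/np.linalg.norm(d)
def atz(c,uv,z):
    o,d=ray(c,uv); return o+d*(z-o[2])/d[2]
def tri(c1,u1,c2,u2):
    o1,d1=ray(c1,u1);o2,d2=ray(c2,u2)
    A=np.c_[d1,-d2];s=np.linalg.lstsq(A,o2-o1,rcond=None)[0]
    a=o1+s[0]*d1;b=o2+s[1]*d2
    return (a+b)/2,np.linalg.norm(a-b)
def proj(c,P):
    T=np.array(c['world_to_cam'])
    r,_=cv2.Rodrigues(T[:3,:3]); 
    return cv2.projectPoints(np.array(P,float).reshape(-1,3),r,T[:3,3],K(c),np.array([c['k1'],0,0,0.]))[0].reshape(-1,2)
E
python3 - <<'E'
from h import *
cs={n:ctrl.get_calibration(n) for n in("scene","side")}
for th in ["canister_center","button_a_face","cradle_floor","pad_top"]:
    for n in cs:
        print(th,n,[(np.round(d['uv'],1).tolist(),round(d['score'],2)) for d in ctrl.search_frame(th,n)][:4])
a=cv2.imread("pics/scene0.png")[190:290,200:330];b=cv2.imread("pics/side0.png")[185:285,220:350]
cv2.imwrite("pics/crop0.png",np.vstack([cv2.resize(x,None,fx=3,fy=3,interpolation=cv2.INTER_CUBIC) for x in(a,b)]))
E
```

```text
canister_center scene [([295.5, 206.6], 0.96), ([250.5, 233.7], 0.65)]
canister_center side [([300.7, 219.2], 0.87), ([249.5, 231.5], 0.83)]
button_a_face scene [([281.9, 199.9], 0.68), ([260.0, 237.1], 0.56)]
button_a_face side [([258.0, 232.9], 0.47)]
cradle_floor scene [([255.2, 254.2], 0.8), ([322.9, 171.6], 0.7)]
cradle_floor side [([375.2, 238.7], 0.76), ([298.9, 247.8], 0.67), ([181.8, 269.4], 0.65)]
pad_top scene [([367.6, 321.3], 0.84)]
pad_top side [([265.0, 165.7], 0.67)]
```

View pics/crop0.png

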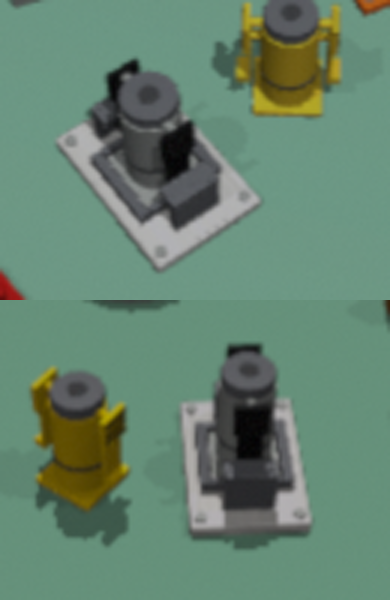

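```bash
python3 - <<'E'
from h import *
from scipy.optimize import least_squares
sc,si=[ctrl.get_calibration(n) for n in("scene","side")]
cap_s=(200+148/3,190+97/3); cap_d=(220+248/3,185+(369-300)/3)
print("cap tri",tri(sc,cap_s,si,cap_d), atz(sc,cap_s,98),atz(si,cap_d,98))
pl={'scene':[(219,237.3),(253.3,280),(287,257)],'side':[(280.3,219),(316.7,218.3),(323.3,262),(283.3,263)]}
for n,c in(('scene',sc),('side',si)):
    print(n,[np.round(atz(c,u,8)).tolist() for u in pl[n]])
P={'pad':((366,320),(265,165)),'oil':((235,356),(357,178)),'driver':((358,215),(200,216)),'loupe':((142,229),(396,299)),'yel':((297,195),(246,215))}
for k,(u,v) in P.items(): print(k,[np.round(x,1) for x in tri(sc,u,si,v)])
# fit plate: corners local (±42,±62)
def corners(p):
    x,y,th,z=p;c,s=np.cos(th),np.sin(th)
    return np.array([[x+c*a-s*b,y+s*a+c*b,z] for a,b in((-42,-62),(42,-62),(42,62),(-42,62))])
best=None
for th0 in np.arange(0,3.14,.2):
  def f(p):
    C=corners(p);r=[]
    for n,c in(('scene',sc),('side',si)):
        q=proj(c,C)
        for u in pl[n]:
            d=q-np.array(u);r+=list(d[np.argmin((d**2).sum(1))])
    r.append((p[3]-7)/5)
    return r
  o=least_squares(f,[560,180,th0,8],loss='soft_l1')
  if best is None or o.cost<best.cost:best=o
print(best.x,best.cost,np.degrees(best.x[2]),np.round(best.fun,1))
E
```

```text
cap tri (array([591.23128385,  -4.94841006,  93.86938661]), np.float64(1.5032601872974232)) [593.44555046  -2.67907903  98.        ] [589.83906754  -8.97650068  98.        ]
scene [[632.0, -64.0, 8.0], [635.0, 58.0, 8.0], [552.0, 59.0, 8.0]]
side [[551.0, 54.0, 8.0], [633.0, 50.0, 8.0], [629.0, -77.0, 8.0], [547.0, -74.0, 8.0]]
pad [array([525.1, 250.1,  13.3]), np.float64(1.6)]
oil [array([747.8, 162.2,  28.8]), np.float64(1.5)]
driver [array([369.8,  73.5,   9.4]), np.float64(1.6)]
loupe [array([ 750.1, -179.6,   12.3]), np.float64(3.4)]
yel [array([475.7,  -5.8,  82.8]), np.float64(0.2)]
[590.38639654  -6.26738651  21.9687833    2.15792195] 2.106183950702482 1258.7185639111613 [-0.4 -0.4 -0.4  0.1  0.2  0.2 -0.5  0.9 -0.1  0.5  0.3 -1.2 -0.3 -0.7
 -1. ]
```

```bash
cat >> h.py <<'E'
from scipy.spatial.transform import Rotation as Rn
def toolR(s=None):
    s=s or ctrl.sense(); w,x,y,z=s['ee_rot']; return Rn.from_quat([x,y,z,w])
def target(jaw):  # jaw: horizontal direction of tool z
    y=np.array([0,0,-1.]);z=np.array([jaw[0],jaw[1],0.]);z/=np.linalg.norm(z);x=np.cross(y,z)
    return Rn.from_matrix(np.c_[x,y,z])
def delta(pos,jaw,s=None):
    s=s or ctrl.sense();R=toolR(s)
    d=R.inv().apply(np.array(pos,float)-s['eef_pos'])/10
    rv=(R.inv()*target(jaw)).as_rotvec()
    return np.round(d,2),np.round(rv,3)
E
python3 - <<'E'
from h import *
s=ctrl.sense();print(toolR(s).as_matrix().round(3))
for yaw in(-1.3,178.7):
    a=np.radians(yaw);j=(-np.sin(a),np.cos(a))
    print(j,delta((590,-6,230),j))
c=ctrl.get_calibration('wrist');T=np.array(c['world_to_cam']);o=-T[:3,:3].T@T[:3,3];R=toolR(s)
print('cam in tool',R.inv().apply(o-s['eef_pos']), R.inv().apply(T[2,:3]))
sc,si=[ctrl.get_calibration(n) for n in("scene","side")]
def ell(n,c,hsvtest,roi):
    im=cv2.imread(f"pics/{n}0.png");x0,y0,x1,y1=roi
    m=(im[y0:y1,x0:x1].max(2)<45).astype(np.uint8)
    cs,_=cv2.findContours(m,0,cv2.CHAIN_APPROX_NONE);k=max(cs,key=cv2.contourArea)
    q=k.reshape(-1,2)+[x0,y0]
    P=np.array([atz(c,u+0.0,28) for u in q.astype(float)])
    (cc,r)=cv2.minEnclosingCircle(P[:,:2].astype(np.float32))
    h=cv2.convexHull(P[:,:2].astype(np.float32)).reshape(-1,2)
    A=np.c_[2*h,np.ones(len(h))];sol=np.linalg.lstsq(A,(h**2).sum(1),rcond=None)[0]
    print(n,cc,2*r,'lsq',sol[:2],2*np.sqrt(sol[2]+sol[:2]@sol[:2]))
ell('scene',sc,None,(315,275,415,365)); ell('side',si,None,(230,140,300,190))
E
```

```text
[[ 0.918 -0.     0.396]
 [-0.396 -0.     0.918]
 [-0.    -1.    -0.   ]]
(np.float64(0.022687333572781358), np.float64(0.9997426093226983)) (array([ 54.42,   0.13, -29.71]), array([ 0.   , -0.384, -0.   ]))
(np.float64(-0.0226873335727814), np.float64(-0.9997426093226983)) (array([ 54.42,   0.13, -29.71]), array([0.   , 2.758, 0.   ]))
cam in tool [-6.70558143e+01 -1.42904591e+02  1.31873699e-03] [ 2.66622864e-01  9.63800869e-01 -3.63466546e-04]
scene (528.1932373046875, 250.59226989746094) 119.49702453613281 lsq [527.96937465 250.82617853] 118.42644465604742
side (523.4719848632812, 241.08404541015625) 120.30390167236328 lsq [523.41292649 241.01449584] 118.47528540184601
```

```bash
python3 -m inch '[2.7,0,-1.5,0,-0.048,0, 5.9,0,-3.2,0,-0.096,0, 9.3,0,-5.1,0,-0.144,0, 12.7,0,-7.0,0,-0.192,0, 16.1,0,-8.9,0,-0.240,0, 19.5,0,-10.7,0,-0.288,0, 22.9,0,-12.5,0,-0.336,0, 26.3,0,-14.4,0,-0.384,0]' -1 && python3 - <<'E'
from h import *
a=np.radians(-1.3);j=(-np.sin(a),np.cos(a))
print(ctrl.sense()['time_s'],delta((590,-6,220),j))
E
```

```text
time_s: 1.22
eef_pos: [393.2, 244.2, 231.5]
ee_rot: [0.707, -0.707, 0.007, -0.007]
force: [1.2, 0.5, 0.9]
grip_width: 0.998
1.2167 (array([ 20.19,   1.16, -24.62]), array([-0.   ,  0.002,  0.001]))
```

```bash
python3 -m inch '[2.4,0.1,-2.9,0,0,0, 5,0.3,-6.1,0,0,0, 7.6,0.5,-9.3,0,0,0, 10.2,0.7,-12.4,0,0,0, 12.8,0.8,-15.6,0,0,0, 15.4,1,-18.8,0,0,0, 18,1.1,-22,0,0,0, 20.2,1.2,-24.6,0,0,0]' && python3 -m inch '[0,0,0,0,0,0, 0,0,0,0,0,0]' && python3 - <<'E'
from h import *
s=ctrl.sense();print(s['time_s'],s['eef_pos'],toolR(s).as_matrix().round(4).tolist())
c=ctrl.get_calibration('wrist')
cv2.imwrite('pics/w1.png',ctrl.capture('wrist')[:,:,::-1])
for th in ["canister_center","button_a_face","cradle_floor"]:
    for d in ctrl.search_frame(th,'wrist')[:3]: print(th,np.round(d['uv'],1),round(d['score'],2))
print('pred cap',proj(c,[[590,-6,98],[590,-6,10]]))
E
```

```text
time_s: 1.88
eef_pos: [589.8, -7.3, 219.1]
ee_rot: [-0.707, 0.707, -0.008, 0.009]
force: [0.7, 0.7, 0.5]
grip_width: 0.998
time_s: 2.05
eef_pos: [589.0, -6.0, 218.5]
ee_rot: [0.707, -0.707, 0.009, -0.008]
force: [-0.3, 0.3, -0.1]
grip_width: 0.998
2.05 [588.997706    -5.9806167  218.50180161] [[0.9997, -0.0011, 0.025], [-0.025, 0.0003, 0.9997], [-0.0011, -1.0, 0.0003]]
canister_center [279.   68.8] 0.98
canister_center [275.8 194.1] 0.8
button_a_face [259.   93.8] 0.9
button_a_face [308.5 193.5] 0.71
cradle_floor [276.9 164.2] 0.84
cradle_floor [276.4 305.8] 0.81
pred cap [[278.72089603 202.45544606]
 [278.69625411 183.14154716]]
```

View pics/w1.png

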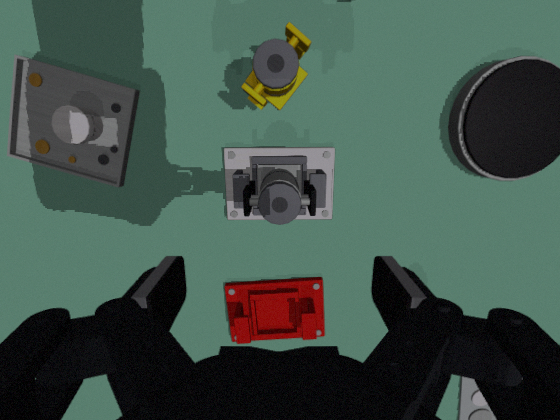

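The wrist view shows the steel canister's cap at (280,203) on the grey cradle, with plate corners near (222,147), (334,147), (332,219) and (228,220). My prediction was (278.7,202.5), so they agree. The yellow part is at (275,65) and the red cradle at (275,310). Next I'll refine the pose with an enlarged crop.

```bash
python3 - <<'E'
import cv2
a=cv2.imread("pics/w1.png")[140:230,215:345]
cv2.imwrite("pics/w1c.png",cv2.resize(a,None,fx=6,fy=6,interpolation=cv2.INTER_CUBIC))
E
```

```text
(no output)
```

View pics/w1c.png

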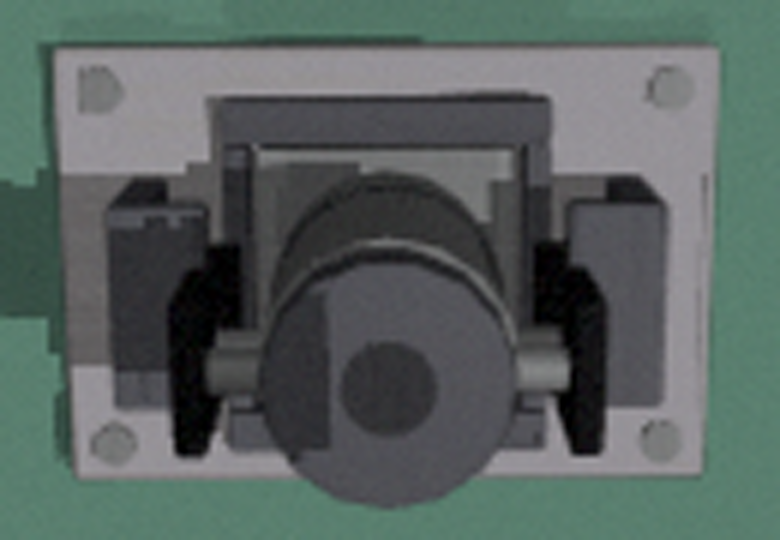

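```bash
python3 - <<'E'
from h import *
from scipy.optimize import least_squares
c=ctrl.get_calibration('wrist')
f=lambda x,y:(215+(x+.5)/6-.5,140+(y+.5)/6-.5)
print('cap',atz(c,f(389,385),98))
print('hole',atz(c,f(389,388),98))
C=[f(53,45),f(720,47),f(702,477),f(76,479)]
def corners(p):
    x,y,th,z=p;cc,s=np.cos(th),np.sin(th)
    return np.array([[x+cc*a-s*b,y+s*a+cc*b,z] for a,b in((-42,-62),(-42,62),(42,62),(42,-62))])
o=least_squares(lambda p:np.r_[(proj(c,corners(p))-C).ravel(),(p[3]-8)/10],[590,-6,-.02,8])
print('plate',o.x,np.degrees(o.x[2]),o.fun.round(1))
# button outer top edge z=93, at cap row
l=atz(c,f(175,455),93);r=atz(c,f(604,455),93);print('btn',l,r,'mid',(l+r)/2)
# canister edges check
l=atz(c,f(262,385),98);r=atz(c,f(517,385),98);print('cap dia',r[1]-l[1])
# pad
im=cv2.imread('pics/w1.png');
s=ctrl.sense();print(s['eef_pos'])
E
```

```text
cap [590.84849585  -3.10634558  98.        ]
hole [591.29937469  -3.11529814  98.        ]
plate [ 5.91490393e+02 -3.17154341e+00 -1.86727833e-02  7.94972795e+00] -1.0698716740761793 [ 0.2  0.4  0.1 -0.2 -0.  -0.  -0.3 -0.2 -0. ]
btn [602.34039172 -35.35469213  93.        ] [603.65329922  28.82822896  93.        ] mid [602.99684547  -3.26323158  93.        ]
cap dia 37.04898370681716
[588.20778852  -3.64917882 219.64347139]
```

```bash
python3 -m inch '[0,0,0,0,0,0, 0,0,0,0,0,0]'; python3 - <<'E'
from h import *
for i in range(4):
    s=ctrl.sense();c=ctrl.get_calibration('wrist');T=np.array(c['world_to_cam']);o=-T[:3,:3].T@T[:3,3]
    print(s['time_s'],s['eef_pos'].round(2),s['joints'].round(4),s['dq'].round(3)[:3],o.round(2),toolR(s).inv().apply(o-s['eef_pos']).round(2))
    im=ctrl.capture('wrist')
f=lambda x,y:(215+(x+.5)/6-.5,140+(y+.5)/6-.5)
T0=np.array(c['world_to_cam'])
# ray of cap in tool frame using nominal camera
o,d=ray(c,f(389,386)); R=toolR(s)
ot=np.array([-67.06,-142.9,0]);dt=R.inv().apply(d)
h=219.0-98
print('cap in tool',ot+dt*((h-ot[1])/dt[1]))
E
```

```text
time_s: 2.42
eef_pos: [588.4, -4.0, 219.6]
ee_rot: [-0.707, 0.707, -0.008, 0.008]
force: [-0.3, -1.1, -0.1]
grip_width: 1.0
2.4167 [588.4   -3.97 219.65] [-0.2057  0.4617  1.3146  0.      1.3649 -1.7547] [-0.005  0.004 -0.004] [521.28  -2.59 362.51] [-6.7080e+01 -1.4289e+02 -9.0000e-02]
2.4667 [588.46  -4.1  219.58] [-0.2059  0.4619  1.3144 -0.      1.3649 -1.7547] [-0.004  0.005 -0.004] [521.34  -2.73 362.45] [-6.7080e+01 -1.4289e+02 -1.2000e-01]
2.5167 [588.5   -4.23 219.5 ] [-0.2061  0.4622  1.3143 -0.      1.3649 -1.7548] [-0.003  0.003 -0.   ] [521.4   -2.86 362.38] [-6.709e+01 -1.429e+02 -1.200e-01]
2.5667 [588.56  -4.35 219.46] [-0.2063  0.4623  1.3142  0.      1.3649 -1.7548] [-0.003  0.004 -0.002] [521.44  -2.97 362.33] [-6.7100e+01 -1.4288e+02 -1.2000e-01]
cap in tool [  2.58681957 121.           0.67718712]
```

```bash
python3 -m inch '[0.1,1,0,0,0,0, 0.2,2,0,0,0.005,0, 0.3,3,0,0,0.005,0, 0.3,4,0,0,0.005,0, 0.3,5,0,0,0.005,0, 0.3,5.5,0,0,0.005,0, 0.3,5.5,0,0,0.005,0, 0.3,5.5,0,0,0.005,0]'; python3 -m inch '[0,0,0,0,0,0, 0,0,0,0,0,0, 0,0,0,0,0,0, 0,0,0,0,0,0, 0,0,0,0,0,0, 0,0,0,0,0,0]'; python3 - <<'E'
from h import *
s=ctrl.sense();c=ctrl.get_calibration('wrist')
im=ctrl.capture('wrist')[:,:,::-1];cv2.imwrite('pics/w2.png',im)
import json
json.dump({'c':{k:np.array(v).tolist() for k,v in c.items()},'e':s['eef_pos'].tolist()},open('w2.json','w'))
print(s['time_s'],s['eef_pos'],toolR(s).as_matrix().round(4).tolist())
u=proj(c,[[591.5,-5.3,98]])[0];print(u)
x,y=(u-[65,50]).astype(int);print(x,y)
cv2.imwrite("pics/w2c.png",cv2.resize(im[y:y+100,x:x+130],None,fx=6,fy=6,interpolation=cv2.INTER_CUBIC))
E
```

```text
time_s: 3.28
eef_pos: [591.7, -4.8, 164.2]
ee_rot: [0.707, -0.707, 0.01, -0.01]
force: [-0.7, 0.2, 0.1]
grip_width: 1.0
time_s: 3.78
eef_pos: [591.7, -4.8, 164.4]
ee_rot: [-0.707, 0.707, -0.01, 0.01]
force: [0.7, 0.1, 0.5]
grip_width: 1.004
3.7833 [591.65567329  -4.77686427 164.37002227] [[0.9996, 0.0001, 0.0278], [-0.0278, -0.0, 0.9996], [0.0001, -1.0, -0.0]]
[277.99400058 220.04841547]
212 170
```

View pics/w2c.png

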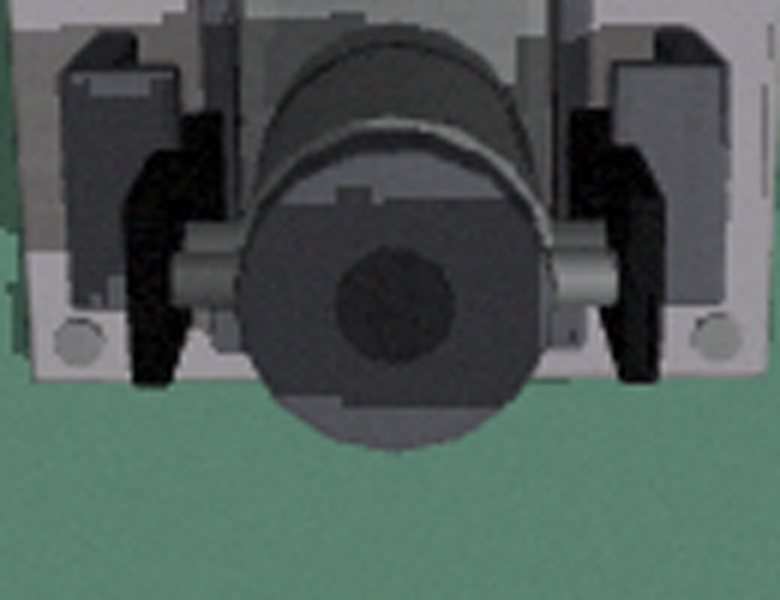

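The crop shows the cap's hole at (396,305), about pixel (278,220), against a prediction of (278.0,220.0). The two black button plates sit symmetrically at x≈130 and 662.

```bash
python3 - <<'E'
from h import *
import json
J=json.load(open('w2.json'));c=J['c'];e=np.array(J['e'])
f=lambda x,y:(212+(x+.5)/6-.5,170+(y+.5)/6-.5)
print('hole',atz(c,f(396,305),98),'cap',atz(c,f(396.5,301),98))
L=atz(c,f(130,384),93);R_=atz(c,f(663,381),93);print(L,R_,(L+R_)/2,np.linalg.norm(L-R_))
l=atz(c,f(240,305),98);r=atz(c,f(553,305),98);print('cap dia',np.linalg.norm(r-l))
a=np.radians(-1.1);j=(-np.sin(a),np.cos(a))
print(ctrl.sense()['eef_pos'],delta((591.8,-5.1,58),j))
E
```

```text
hole [591.76267566  -5.59477346  98.        ] cap [591.27492415  -5.52291646  98.        ]
[602.54182422 -38.10648242  93.        ] [603.87642304  26.34260988  93.        ] [603.20912363  -5.88193627  93.        ] 64.46290912128454
cap dia 36.52461122699168
[591.65374148  -4.76770313 164.36282256] (array([ 1.000e-02,  1.064e+01, -3.000e-02]), array([ 0.   , -0.009,  0.   ]))
```

```bash
python3 -m inch '[0,1.3,0,0,0,0, 0,2.8,-0.05,0,-0.009,0, 0,4.3,-0.05,0,-0.009,0, 0,5.8,-0.05,0,-0.009,0, 0,7.3,-0.05,0,-0.009,0, 0,8.8,-0.05,0,-0.009,0, 0,10,-0.05,0,-0.009,0, 0,10.6,-0.05,0,-0.009,0]'; python3 -m inch '[0,0,0,0,0,0, 0,0,0,0,0,0, 0,0,0,0,0,0, 0,0,0,0,0,0]'; python3 - <<'E'
from h import *
cv2.imwrite('pics/w3.png',ctrl.capture('wrist')[:,:,::-1]);cv2.imwrite('pics/sd3.png',ctrl.capture('side')[120:280,200:400,::-1].repeat(4,0).repeat(4,1)[:600])
E
```

```text
time_s: 4.5
eef_pos: [591.0, -5.2, 56.7]
ee_rot: [0.707, -0.707, 0.007, -0.006]
force: [-0.2, -0.6, -0.7]
grip_width: 0.998
time_s: 4.83
eef_pos: [592.1, -5.3, 59.2]
ee_rot: [-0.707, 0.707, -0.006, 0.007]
force: [-0.2, 1.5, -0.7]
grip_width: 1.003
```

View pics/w3.png

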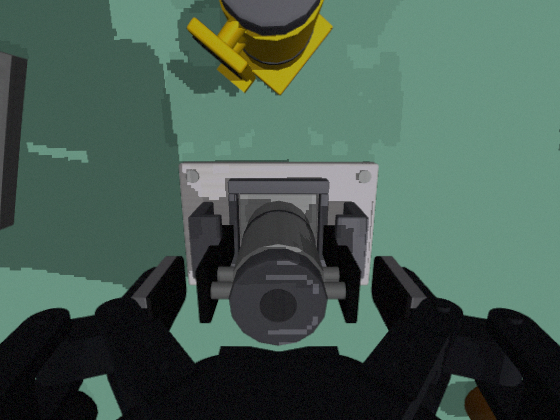

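View pics/sd3.png

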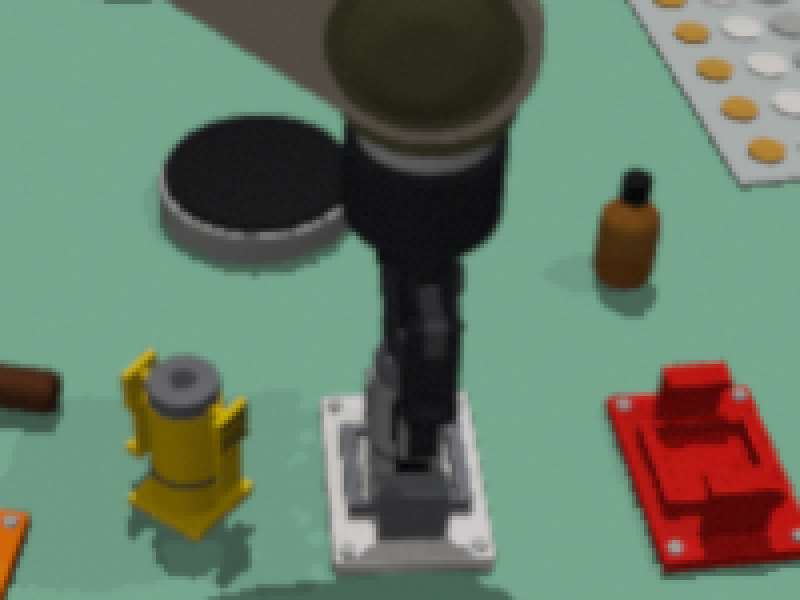

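The view is symmetric: the cap is at (278,300), the pads at about 172 and 387, and the buttons lie between them. I'll squeeze.

```bash
python3 -m inch '[0,0,0,0,0,0, 0,0,0,0,0,0, 0,0,0,0,0,0, 0,0,0,0,0,0, 0,0,0,0,0,0, 0,0,0,0,0,0]' 1 50; python3 -m inch '[0,0,0,0,0,0, 0,0,0,0,0,0, 0,0,0,0,0,0, 0,0,0,0,0,0, 0,0,0,0,0,0, 0,0,0,0,0,0]' ; python3 - <<'E'
from h import *
cv2.imwrite('pics/w4.png',ctrl.capture('wrist')[:,:,::-1])
s=ctrl.sense();print(s['grip_width']*85,s['force'],s['wrist_torque'])
E
```

```text
time_s: 5.43
eef_pos: [592.4, -5.6, 60.7]
ee_rot: [-0.707, 0.707, -0.006, 0.007]
force: [-4.9, -0.4, 17.3]
grip_width: 0.524
time_s: 5.93
eef_pos: [592.4, -5.6, 60.7]
ee_rot: [-0.707, 0.707, -0.006, 0.007]
force: [-6.3, -1.1, 17.3]
grip_width: 0.515
44.06959264761437 [-5.17082766  0.10203146 17.87733898] [-0.04714811  0.93461327  0.01322108]
```

View pics/w4.png

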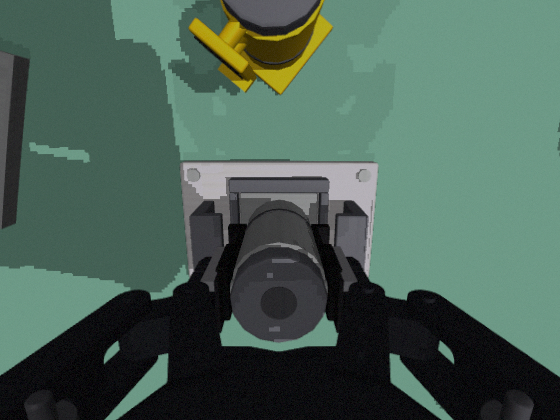

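Both fingers are closed evenly on the buttons. I'll lift gently and watch the force in case a latch is still caught.

```bash
python3 -m inch '[0,-0.2,0,0,0,0, 0,-0.4,0,0,0,0, 0,-0.6,0,0,0,0, 0,-0.6,0,0,0,0]' - 60; python3 - <<'E'
from h import *
s=ctrl.sense();print(s['force'],s['wrist_torque'],s['grip_width'])
cv2.imwrite('pics/sd5.png',ctrl.capture('side')[150:280,220:390,::-1].repeat(4,0).repeat(4,1)[:600])
E
```

```text
time_s: 6.32
eef_pos: [591.6, -5.2, 64.3]
ee_rot: [0.707, -0.707, 0.007, -0.007]
force: [0.1, -0.7, -2.8]
grip_width: 0.503
[ 0.05295181 -0.71447869 -2.81863415] [ 0.04703938 -0.01354094 -0.03226244] 0.5028386408182094
```

View pics/sd5.png

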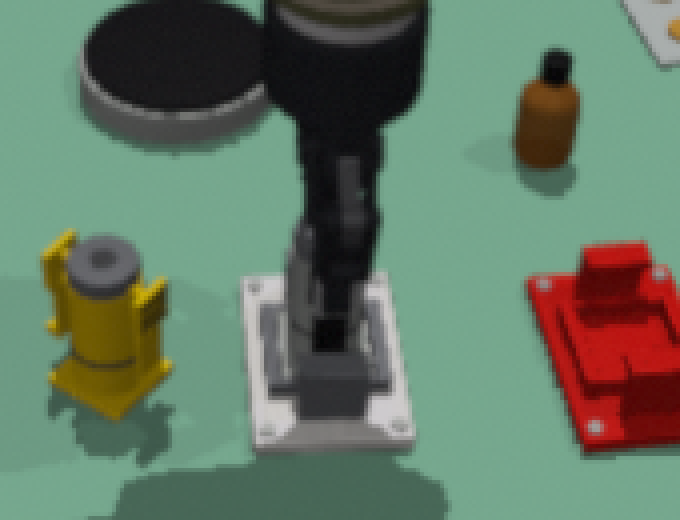

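The force reads -2.8 N, which is about the canister's own weight, so the latch is free. I'll go on lifting straight up.

```bash
python3 -m inch '[0,-0.4,0,0,0,0, 0,-0.9,0,0,0,0, 0,-1.4,0,0,0,0, 0,-2,0,0,0,0, 0,-2.7,0,0,0,0, 0,-3.4,0,0,0,0, 0,-4.1,0,0,0,0, 0,-4.8,0,0,0,0]'; python3 -m inch '[0,-0.7,0,0,0,0, 0,-1.4,0,0,0,0, 0,-2.1,0,0,0,0, 0,-2.6,0,0,0,0, 0,-2.8,0,0,0,0, 0,-2.8,0,0,0,0, 0,-2.8,0,0,0,0]'; python3 - <<'E'
from h import *
s=ctrl.sense();print(s['force'],s['grip_width'],toolR(s).as_matrix().round(3).tolist())
c=ctrl.get_calibration('wrist');w=ctrl.capture('wrist')[:,:,::-1];cv2.imwrite('pics/w6.png',w)
cv2.imwrite('pics/sd6.png',ctrl.capture('side')[110:260,220:390,::-1].repeat(4,0).repeat(4,1))
# clear of cradle; pad from wrist pictures?
E
```

```text
time_s: 7.03
eef_pos: [591.7, -5.3, 113.2]
ee_rot: [-0.707, 0.707, -0.007, 0.007]
force: [0.8, 0.5, -2.1]
grip_width: 0.502
time_s: 7.62
eef_pos: [591.5, -5.2, 140.1]
ee_rot: [0.707, -0.707, 0.007, -0.007]
force: [-0.3, 0.3, -1.8]
grip_width: 0.498
[-0.32800227  0.25918816 -1.77999226] 0.498141511759916 [[1.0, -0.0, 0.019], [-0.019, 0.0, 1.0], [-0.0, -1.0, 0.0]]
```

View pics/sd6.png

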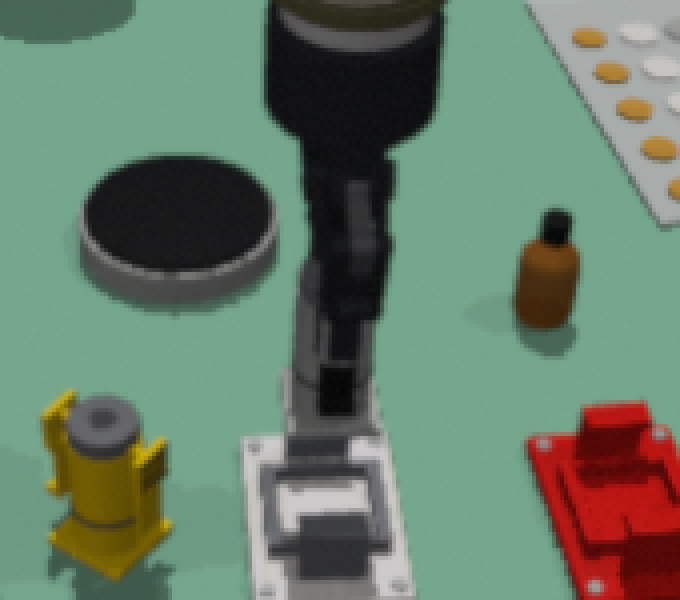

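View pics/w6.png

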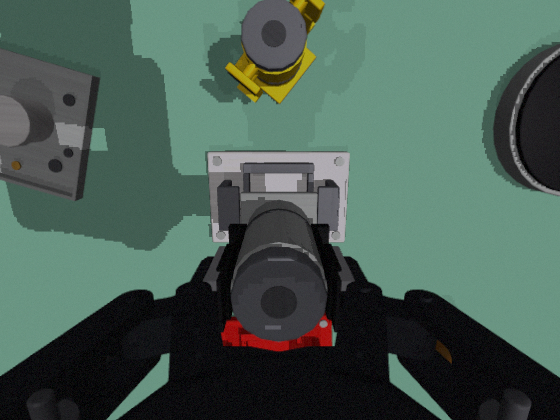

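The canister hangs upright and clear of the cradle, with its cap at (279,300), the same place in the wrist view as when gripped, so it has not slipped. I'll move toward the cushion and measure it with the wrist camera.

```bash
python3 -m inch '[-0.3,0,0.8,0,0,0, -1,0,2.5,0,0,0, -2,0,4.9,0,0,0, -3,0,7.4,0,0,0, -4,0,9.9,0,0,0, -5,0,12.4,0,0,0, -6,0,14.9,0,0,0, -6.6,0,16.6,0,0,0]'; python3 -m inch '[-0.2,0,0.6,0,0,0, -0.3,0,0.8,0,0,0, -0.3,0,0.8,0,0,0, -0.3,0,0.8,0,0,0, -0.3,0,0.8,0,0,0, -0.3,0,0.8,0,0,0]'; python3 - <<'E'
from h import *
s=ctrl.sense();print(s['eef_pos'],s['force'],s['grip_width'],toolR(s).as_matrix().round(3).tolist())
c=ctrl.get_calibration('wrist');w=ctrl.capture('wrist')[:,:,::-1];cv2.imwrite('pics/w7.png',w)
import json
json.dump({'c':{k:np.array(v).tolist() for k,v in c.items()},'e':s['eef_pos'].tolist()},open('w7.json','w'))
w=w.copy()
for p,col,r in(((526,248,28),(0,255,255),61),((525.1,244.4,28),(0,0,255),61)):
    t=np.linspace(0,6.28,90);q=proj(c,np.c_[p[0]+r*np.cos(t),p[1]+r*np.sin(t),np.full(90,28.)])
    cv2.polylines(w,[q.round().astype(np.int32)],True,col,1)
cv2.imwrite('pics/w7o.png',w)
E
```

```text
time_s: 8.38
eef_pos: [527.2, 164.4, 140.2]
ee_rot: [0.707, -0.707, 0.006, -0.006]
force: [0.1, -0.2, -2.9]
grip_width: 0.499
time_s: 8.88
eef_pos: [526.2, 169.3, 140.2]
ee_rot: [-0.707, 0.707, -0.007, 0.007]
force: [0.3, 0.4, -2.0]
grip_width: 0.498
[526.19958619 169.25013042 140.24990121] [ 0.32634134  0.43278948 -1.95116342] 0.4976168519179113 [[1.0, -0.0, 0.02], [-0.02, -0.0, 1.0], [-0.0, -1.0, -0.0]]
```

View pics/w7o.png

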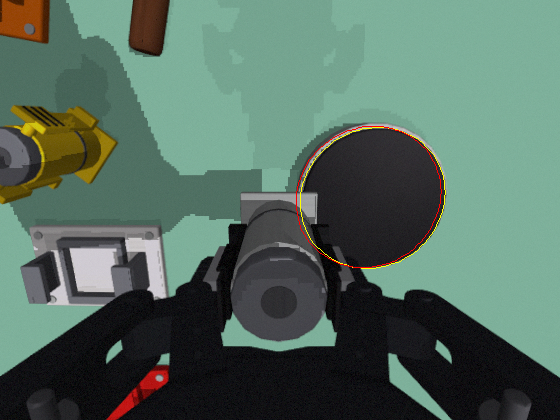

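The projected cushion outline matches the picture, with the cushion's centre near (372,197). I'll take it as about (526,247).

```bash
python3 -m inch '[0,0,0.8,0,0,0, -0.1,0,2.2,0,0,0, -0.1,0,3.8,0,0,0, -0.1,0,5.4,0,0,0, -0.2,0,6.8,0,0,0, -0.2,0,7.5,0,0,0, -0.2,0,7.8,0,0,0, -0.2,0,7.8,0,0,0]'; python3 -m inch '[0,0.6,0,0,0,0, 0,1.5,0,0,0,0, 0,2.5,0,0,0,0, 0,3.5,0,0,0,0, 0,4.4,0,0,0,0, 0,5.0,0,0,0,0, 0,5.2,0,0,0,0, 0,5.2,0,0,0,0]'; python3 -m inch '[0,0,0,0,0,0, 0,0,0,0,0,0, 0,0,0,0,0,0]'; python3 - <<'E'
from h import *
s=ctrl.sense();print(s['eef_pos'],s['force'],s['grip_width'])
sc=ctrl.capture('scene')[250:390,290:450,::-1];si=ctrl.capture('side')[90:230,190:350,::-1]
cv2.imwrite('pics/b8.png',np.hstack([cv2.resize(x,None,fx=2.5,fy=2.5) for x in (sc,si)]))
cv2.imwrite('pics/w8.png',ctrl.capture('wrist')[:,:,::-1])
E
```

```text
time_s: 9.6
eef_pos: [525.3, 248.4, 140.2]
ee_rot: [-0.707, 0.707, -0.006, 0.006]
force: [0.4, 0.4, -1.8]
grip_width: 0.497
time_s: 10.27
eef_pos: [525.2, 247.9, 87.6]
ee_rot: [-0.707, 0.707, -0.007, 0.006]
force: [0.6, -0.2, -1.7]
grip_width: 0.5
time_s: 10.52
eef_pos: [525.6, 248.1, 88.8]
ee_rot: [0.707, -0.707, 0.006, -0.007]
force: [1.2, -0.4, -1.8]
grip_width: 0.5
[525.60963673 248.11258746  88.79638794] [ 1.19765853 -0.41017741 -1.84697273] 0.499817933856034
```

View pics/b8.png

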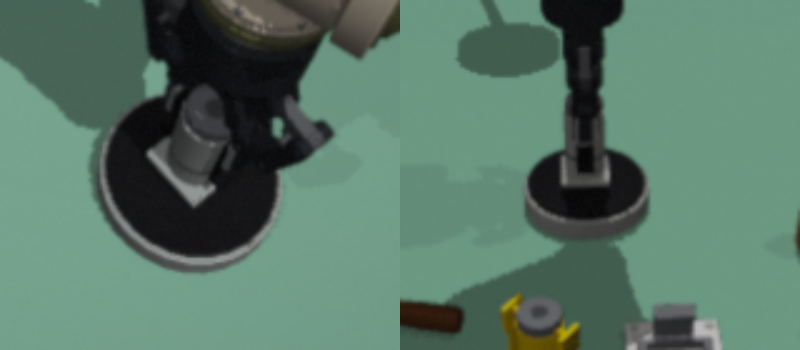

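View pics/w8.png

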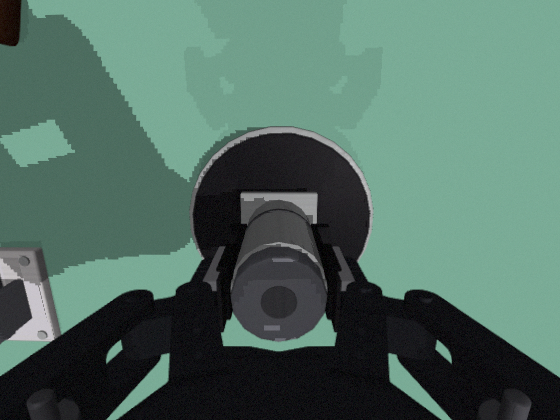

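The foot is over the middle of the cushion in all three views. I'll lower it in small steps and watch the force for contact.

```bash
python3 -m inch '[0,0.2,0,0,0,0, 0,0.4,0,0,0,0, 0,0.6,0,0,0,0, 0,0.7,0,0,0,0, 0,0.7,0,0,0,0]'; python3 -m inch '[0,0.05,0,0,0,0, 0,0.1,0,0,0,0, 0,0.1,0,0,0,0]';python3 -m inch '[0,0.05,0,0,0,0, 0,0.1,0,0,0,0, 0,0.1,0,0,0,0]'
```

```text
time_s: 11.08
eef_pos: [525.2, 248.0, 80.9]
ee_rot: [-0.707, 0.707, -0.007, 0.006]
force: [0.8, -0.4, -2.3]
grip_width: 0.499
time_s: 11.33
eef_pos: [525.4, 248.0, 80.2]
ee_rot: [-0.707, 0.707, -0.007, 0.007]
force: [0.1, 0.4, -1.8]
grip_width: 0.501
time_s: 11.58
eef_pos: [525.4, 248.0, 79.4]
ee_rot: [-0.707, 0.707, -0.007, 0.007]
force: [-0.1, -0.2, -1.3]
grip_width: 0.503
```

```bash
python3 -m inch '[0,0.05,0,0,0,0, 0,0.1,0,0,0,0, 0,0.1,0,0,0,0]'; python3 -m inch '[0,0.05,0,0,0,0, 0,0.1,0,0,0,0, 0,0.1,0,0,0,0]'
```

```text
time_s: 11.83
eef_pos: [525.5, 248.1, 79.3]
ee_rot: [0.707, -0.707, 0.006, -0.007]
force: [-3.7, -0.9, 7.6]
grip_width: 0.5
time_s: 12.08
eef_pos: [525.7, 248.1, 79.3]
ee_rot: [0.707, -0.707, 0.006, -0.007]
force: [-5.9, -1.9, 16.0]
grip_width: 0.5
```

The foot is seated with TCP at 79.3 mm and 16 N of downward preload. Opening swings the pads back and up, so I'll release in small stages and keep a slight downward preload, to avoid lifting the canister.

```bash
python3 -m inch '[0,0,0,0,0,0, 0,0,0,0,0,0]' 0 20; python3 -m inch '[0,0,0,0,0,0, 0,0,0,0,0,0]' -0.08; python3 -m inch '[0,0.05,0,0,0,0, 0,0.05,0,0,0,0]' -0.14
```

```text
time_s: 12.25
eef_pos: [525.7, 248.1, 79.3]
ee_rot: [0.707, -0.707, 0.006, -0.007]
force: [-6.7, -2.2, 15.6]
grip_width: 0.501
time_s: 12.42
eef_pos: [525.8, 248.1, 78.1]
ee_rot: [0.707, -0.707, 0.006, -0.007]
force: [-2.4, 0.1, 6.9]
grip_width: 0.541
time_s: 12.58
eef_pos: [525.7, 248.1, 77.3]
ee_rot: [0.707, -0.707, 0.006, -0.007]
force: [-1.9, -0.3, 5.8]
grip_width: 0.573
```

```bash
python3 -m inch '[0,0.08,0,0,0,0, 0,0.08,0,0,0,0]' -0.20; python3 -m inch '[0,0.08,0,0,0,0, 0,0.08,0,0,0,0]' -0.26;  python3 -m inch '[0,0.08,0,0,0,0, 0,0.08,0,0,0,0]' -0.32
```

```text
time_s: 12.75
eef_pos: [525.7, 248.2, 76.4]
ee_rot: [0.707, -0.707, 0.006, -0.007]
force: [-0.7, 0.3, 5.7]
grip_width: 0.597
time_s: 12.92
eef_pos: [525.7, 248.2, 75.6]
ee_rot: [0.707, -0.707, 0.006, -0.007]
force: [-0.7, 0.5, 5.5]
grip_width: 0.629
time_s: 13.08
eef_pos: [525.7, 248.1, 74.6]
ee_rot: [0.707, -0.707, 0.006, -0.007]
force: [-0.5, 1.3, 5.8]
grip_width: 0.654
```

```bash
python3 -m inch '[0,0.08,0,0,0,0, 0,0.08,0,0,0,0]' -0.38; python3 -m inch '[0,0.08,0,0,0,0, 0,0.08,0,0,0,0]' -0.44;  python3 -m inch '[0,0.08,0,0,0,0, 0,0.08,0,0,0,0]' -0.50; python3 - <<'E'
from h import *
cv2.imwrite('pics/w9.png',ctrl.capture('wrist')[:,:,::-1])
E
```

```text
time_s: 13.25
eef_pos: [525.6, 248.1, 73.6]
ee_rot: [0.707, -0.707, 0.006, -0.007]
force: [0.6, -0.4, 3.7]
grip_width: 0.689
time_s: 13.42
eef_pos: [525.4, 248.0, 72.6]
ee_rot: [-0.707, 0.707, -0.007, 0.007]
force: [0.2, 0.4, 2.7]
grip_width: 0.723
time_s: 13.58
eef_pos: [525.1, 248.0, 71.4]
ee_rot: [-0.707, 0.707, -0.007, 0.006]
force: [0.5, 0.2, -0.4]
grip_width: 0.75
```

View pics/w9.png

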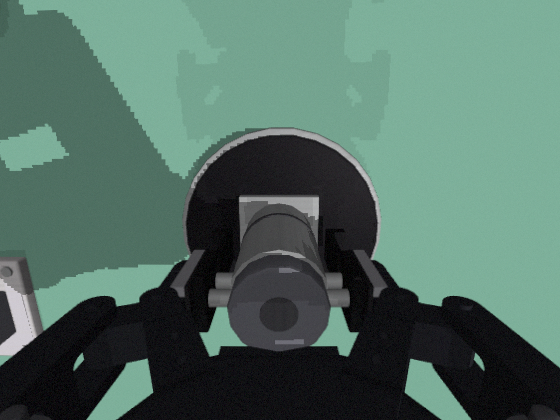

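The force is near zero, the buttons are out and the canister stands. I'll open fully, then rise.

```bash
python3 -m inch '[0,0,0,0,0,0, 0,0,0,0,0,0, 0,0,0,0,0,0, 0,0,0,0,0,0, 0,0,0,0,0,0]' -1; python3 -m inch '[0,-0.3,0,0,0,0, 0,-0.8,0,0,0,0, 0,-1.6,0,0,0,0, 0,-2.6,0,0,0,0, 0,-3.8,0,0,0,0, 0,-5.2,0,0,0,0, 0,-6.8,0,0,0,0, 0,-8.6,0,0,0,0]'; python3 -m inch '[0,-2,0,0,0,0, 0,-4,0,0,0,0, 0,-6,0,0,0,0, 0,-7,0,0,0,0, 0,-7,0,0,0,0, 0,-7,0,0,0,0, 0,-7,0,0,0,0]'; python3 - <<'E'
from h import *
sc=ctrl.capture('scene')[:,:,::-1];si=ctrl.capture('side')[:,:,::-1]
cv2.imwrite('pics/e_sc.png',sc);cv2.imwrite('pics/e_si.png',si)
cv2.imwrite('pics/b10.png',np.hstack([cv2.resize(x,None,fx=2.5,fy=2.5) for x in (sc[250:390,290:450],si[90:230,190:350])]))
s=ctrl.sense();c=ctrl.get_calibration('wrist');cv2.imwrite('pics/w10.png',ctrl.capture('wrist')[:,:,::-1]);print(s['force'],s['eef_pos'],proj(c,[[525.6,248,116],[526,247,28]]))
E
```

```text
time_s: 14.05
eef_pos: [525.4, 248.0, 72.0]
ee_rot: [-0.707, 0.707, -0.007, 0.007]
force: [1.0, -0.1, 1.2]
grip_width: 0.999
time_s: 14.72
eef_pos: [525.3, 248.0, 159.5]
ee_rot: [0.707, -0.707, 0.007, -0.007]
force: [-0.5, 0.5, 0.4]
grip_width: 1.0
time_s: 15.3
eef_pos: [524.9, 247.9, 226.8]
ee_rot: [-0.707, 0.707, -0.007, 0.006]
force: [0.1, 0.1, -0.5]
grip_width: 1.003
[-0.27510299  0.75360331  0.22175988] [524.97230198 247.91600728 226.76865883] [[278.94906435 205.05395811]
 [278.0398208  185.03217819]]
```

View pics/b10.png

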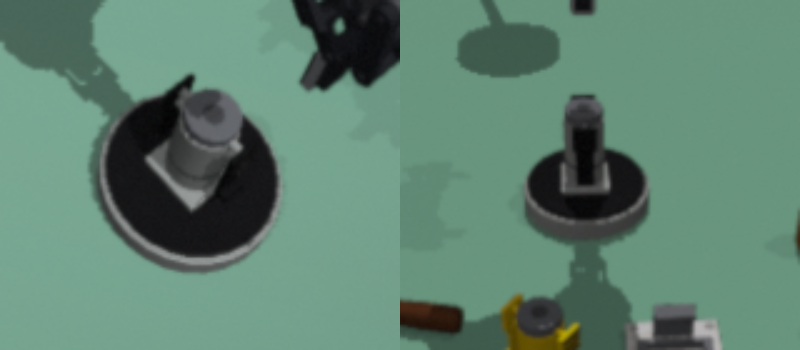

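View pics/w10.png

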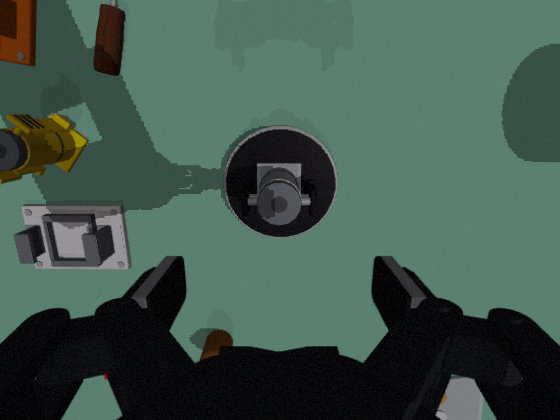

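View pics/e_si.png

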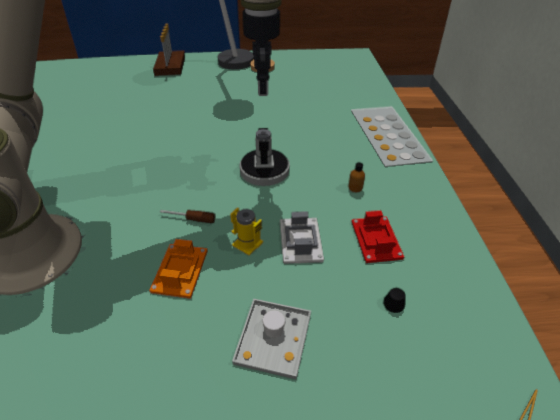

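The canister stands upright mid-cushion, with its cap at (279,204) in the wrist view, as predicted. The whole foot is on the black leather, and the pot, bottle, eyeglass, screwdriver and look-alikes are where they were at the start. I'll hand in.

```bash
python3 - <<'E'
from rig import ctrl
print(ctrl.finish_job())
E
```

```text
the job is handed in; nothing more can be done
None
```

The canister stands upright near the middle of the round black cushion, and I handed the job in at about 15.5 s.

**What I did:**
- I squeezed both buttons evenly and lifted the canister straight out of the grey cradle. The force dropped to about its own weight (2–3 N), so the latch was free.
- I lowered it onto the cushion until I felt contact.
- I opened the fingers in stages while easing the tool down, so it was never lifted or dropped, and then rose clear.

**Last checks:**
- In all three camera views the canister is upright with its whole foot on the leather and the gripper well clear. Its cap is within about a pixel of where I expected it.
- The side view shows the pot, oil bottle, eyeglass, screwdriver and coloured look-alikes where they were at the start.
- The wrist force stayed under about 20 N in every reading.

**What disagreed:**
- The scene and side cameras differed by up to about 10 mm on positions, so I relied on the wrist camera for the grasp and to confirm the cushion's position.
- My first wrist-camera fix was about 2 mm off because the arm was still settling. I measured again before descending.

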